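Weigh a centrifuge bucket on the spring scale

ROBOT

A 6-joint arm with a two-finger parallel gripper is mounted at the origin on a cart in front of the work surface, level with it; the furniture and walls round the work are solid. World frame = base frame: x ahead of the robot, y to its left, z up, the work surface at z = 0. Lengths are in m, angles in rad, forces in N, time in s.
With the tool pointing down it reaches from about 0.3 to 0.825 m from the base axis. Payload 5.4 kg.
Tool frame: the origin (TCP) lies midway between the tips of the shut fingers; the grasp point (between the pads) lies 19 mm behind it (robot.hold_point_z is the distance from the TCP to the grasp point, in m); z points along the fingers, y is the line along which they close (so a half turn about z gives the same grasp; the last joint's range is limited). The gripper opens to 92 mm and grips with 3 to 60 N. Pads are 20 mm wide; open, the fingers measure 128 mm over their backs; the gripper's body (75 mm by 189 mm) begins 69 mm behind the grasp point.
Start: joints at [-0.21, 0.158, 1.597, -0, 1.386, -0.21], TCP at [0.575, -0, 0.215] pointing down, gripper open.
Joint ranges: [-2.91, 2.91], [-0.94, 2.29], [0.18, 2.7], [-1.29, 4.43], [0.17, 2.64], [-3, 3]. Speed limits (rad/s): [2.57, 2.57, 3.14, 3.14, 3.14, 3.14].

INTERFACE

Orientations are given as a rotation vector (axis times angle).
In Python, from plant import robot gives the robot as it stands. The module is installed in compiled form; this text tells all that it offers.
- The arm moves only by the tool apply_moves, never from a script. Its argument "targets" is a list of rows, each a list of 7 numbers: the turn, a rotation vector about the tool's x, y, z each as a share of 45 degrees, from -1 to 1, then the shift along the tool's x, y, z each as a share of 3 cm, from -1 to 1, then the closure, from -1 (fully open) to 1 (shut). A call has 1 to 10 rows; each row shifts and turns the commanded pose from where the row before left it, along the tool's axes as they then stand; what a row does not reach is not made up. A row lasts 1/8 s, in which the tool goes at most 62.5 mm and 10.7 degrees, less where a joint would pass 70% of its speed; a pose out of reach is approached as far as the arm can. A call with a number of a shift or a turn outside -1 to 1 is refused whole. A call with a gripper value outside its range is refused whole. The fingers move at their own pace and stop on an object; the grip force is fixed at half the most. Time passes only in rows, so rows that do not move let the fingers close. It gives the time, the measured TCP pose, the force, the opening and the grip force at its end, in the units of the state.
- robot.read_state(): the state, without advancing time (a new reading comes with each control period).
- robot.camera(name): name is "scene" or "side" or "wrist"; returns a dict with "frame" (420x560x3 uint8, blue, green, red), "range_z" (420x560 float32, m along the optical axis (not along the pixel's ray), 0 where there is no reading), "fx", "fy", "cx", "cy" (pixels), "rvec" (rotation vector, rad) and "tvec" (3), from world to camera coordinates, as OpenCV has them; the wrist camera has in their place "mount" (4x4, takes a point from camera to tool coordinates, whose origin is the TCP and whose axes are the flange's). Camera axes: x right, y down, z forward; pixel columns grow to the right and rows downward; lengths in m; the calibration is good to about 2 mm. A picture is of the moment at which its call begins: read the wrist's pose just before it.
- robot.hand_in(): hands the job in; it is judged then, once.
The state is a dict: "time": time; "joint_positions": joint angles; "qd": joint speeds; "joint_torque": joint torques, N m; "position": TCP position; "tool_rot": TCP orientation; "contact_force": force on the tool from outside, world axes, zero at the start; "torque": the same for the moment, N m; "grip_width": finger opening in m; "grasp_force": force on a finger pad.
Only numpy, scipy, OpenCV 4.12 (cv2) and the standard library are available. Lean on these libraries where they do the work, as an engineer would, in place of code of your own. Each camera call takes 0.05 s, during which the arm holds its last target. There are 200 camera calls.

TASK

Weigh the capped centrifuge bucket: pick it up, hang it by its bail on the hook of the column spring scale, letting its weight down onto the spring so gently that the hook never jerks, drops or is pushed far down, then let go and let it settle. Then set the sliding marker on the scale level with the pointer to record the reading, and leave the bucket hanging still. Leave the other things on the desk where they are.

Things in the scene. Friction and masses are not known exactly. Their poses are not given: they have to be found in the camera images.
- scale: Column spring scale, fixed. Origin on the desk under it, front to its -x. Grey base 12 mm high, x -75 to +60, y -100 to +80 mm; column 24 x 44 mm at x +32, y 0, top 250 mm above the desk (only the marker's fin is higher). White strip on the column's front with a line every 10 mm. Steel hook on its right (-y), sliding marker with an upright black fin on its left (+y).
- hook_seat (a point): Top of the hook's arm, middle of its seat, 224 mm over the desk unloaded, at x -42, y -90 mm in the scale's frame; goes down with the hook. The arm is an 8 mm round bar along the scale's x (centre 4 mm below this point), free to the front and above. 35 mm to the front (-x) it ends in an upturned tip, 16 mm higher than this point; 50 mm behind it a cross bar at the same height.
- hook (a joint): How far the hook is pulled down, m: 0 unloaded, stop at 0.100. Spring of 75 N/m (about 1.3 mm for every 10 g), lightly damped: it bobs for a second or two when disturbed. It jerks if it moves faster than about 0.07 m/s; more than 0.090 is pushed too far.
- pointer (a point): Tip of the dark pointer that moves with the hook in front of the white strip: at x +15, y 0 in the scale's frame, 220 mm above the desk when unloaded. Its height is the reading.
- rider (a joint): How far the sliding marker stands below its top place, m: range 0 to 0.095, starts between 0 and 0.006. Stays where it is left (stiff: 2 N of friction). It is level with the pointer when rider equals hook.
- rider_mark (a point): Thin dark finger of the sliding marker in front of the white strip, at x +15, y +12 mm in the scale's frame; when the marker is set this point is at the height of pointer.
- rider_fin (a point): Where to grip the marker: on its upright black fin, 10 mm thick (scale's y), 22 mm deep (scale's x) and 65 mm tall, at x -45, y +49 mm in the scale's frame. The point lies 15 mm below the fin's top and 45 mm above the level of rider_mark; moving the fin up or down moves the marker.
- bucket: Capped metal centrifuge bucket with rigid bail, loose, upright, 153 mm tall, 0.14 to 0.58 kg (varies). Origin under its centre, z up. Body 50 mm across; grey cap 55 mm across, its top 58 mm up. Bail: flat strap 18 mm wide (bucket's x), two legs 4 mm thick at y -28.5 and +28.5 mm and a shallow roof; its window, 53 mm wide, is open along the bucket's x.
- bail_ridge (a point): Underside of the bail's roof at its middle ridge, 105 mm above the bucket's origin; the underside falls off by 14 degrees to both sides (7 mm at the legs). This edge rests on the hook when it hangs. The window below it is 47 mm high to the cap.
- bucket_tab (a point): Where to grip the bucket: on the upright tab on top of the bail, 14 mm thick (bucket's y), 20 mm deep (bucket's x), from 109 to 153 mm above the origin; the point is 132 mm above the origin.
- oil_bottle: Small brown dropper bottle, 27 mm across, 66 mm tall, behind and left of the scale. Bystander; origin under its middle.
- vial: Small vial, 25 mm across, 62 mm tall, near the front, right of the microscope. Bystander; origin under its middle.
- dish: Culture dish, 91 mm across, 15 mm tall, to the right. Bystander; origin under its middle.
- sample_cup: Screw-capped sample cup, 64 mm across, 62 mm tall, far right. Bystander; origin under its middle.
Not all that is in view belongs to the job. Of the things that look like the bucket, take the one that is farthest to the robot's right at the start.

How it is judged:
By the outcome, as a careful person would: the job done as asked, in the order asked, and still so for the second after the job is handed in, with the robot touching nothing.
It also fails if it takes over 64 s, if anything falls off the work surface, if the arm or the gripper's body presses on something with over 40 N, if the wrist force passes 120 N, or if a joint passes its speed limit or range.

## Working session

There is one attempt and no reset: what is moved stays moved. The work goes in short steps, Python scripts to look and compute and a tool call to move; the robot and the scene stay as the last step left them, time stands still between calls to the robot, and variables do not carry over. Pictures are saved under pics/ and viewed, at most 10 in all, crops included, and the job is handed in when it is done.

Besides the shell and the picture viewer there is one more tool, called as name([rows], argument=value, ...), one row to a line, values as JSON. apply_moves: Moves the arm, as the interface text tells. Its arguments: {"type":"object","properties":{"targets":{"type":"array","items":{"type":"array","items":{"type":"number","minimum":-1,"maximum":1}}}},"required":["targets"]}

```bash
mkdir -p pics
cat > h.py <<'E'
import numpy as np, cv2
from plant import robot
from scipy.spatial.transform import Rotation as R
def cam(n):
    s=robot.read_state(); c=robot.camera(n)
    if 'mount' in c:
        T=np.eye(4);T[:3,:3]=R.from_rotvec(s['tool_rot']).as_matrix();T[:3,3]=s['position']
        W=T@np.array(c['mount'])
    else:
        V=np.eye(4);V[:3,:3]=cv2.Rodrigues(np.array(c['rvec'],float))[0];V[:3,3]=np.ravel(c['tvec']);W=np.linalg.inv(V)
    c['W']=W; return c
def pt(c,u,v,z=None):
    z=c['range_z'][int(v),int(u)] if z is None else z
    p=np.array([(u-c['cx'])/c['fx']*z,(v-c['cy'])/c['fy']*z,z,1]); return (c['W']@p)[:3]
def cloud(c):
    v,u=np.mgrid[0:420,0:560];z=c['range_z']
    P=np.stack([(u-c['cx'])/c['fx']*z,(v-c['cy'])/c['fy']*z,z],-1)
    P=P@c['W'][:3,:3].T+c['W'][:3,3];P[z<=0]=np.nan;return P
E
python3 - <<'E'
from h import *
import pickle
for n in ('scene','side','wrist'):
    c=cam(n);cv2.imwrite(f'pics/{n}0.png',c['frame']);pickle.dump(c,open(n+'0.pkl','wb'));print(n,c['W'].round(3).tolist(),c['fx'])
s=robot.read_state();print(s)
E
```

```text
scene [[-0.686, -0.287, 0.668, -0.33], [-0.727, 0.288, -0.623, 0.737], [-0.014, -0.914, -0.406, 0.727], [0.0, 0.0, 0.0, 1.0]] 531.6580801706161
side [[0.911, -0.217, 0.35, 0.143], [-0.412, -0.496, 0.765, -1.125], [0.008, -0.841, -0.541, 0.879], [0.0, 0.0, 0.0, 1.0]] 479.4301640810217
wrist [[1.0, 0.001, -0.001, 0.575], [0.001, -0.959, -0.283, 0.081], [-0.002, 0.283, -0.959, 0.383], [0.0, 0.0, 0.0, 1.0]] 297.4556179594167
{'time': 0.15, 'joint_positions': array([-2.10136559e-01,  1.58914097e-01,  1.59793065e+00, -6.47232680e-06,
        1.38624123e+00, -2.10098269e-01]), 'qd': array([-0.00059085, -0.00334145, -0.00312447, -0.00094574, -0.0005092 ,
        0.00055218]), 'joint_torque': array([ 3.99315013e-04, -3.85916662e+01, -3.22434962e+01,  7.02334754e-02,
        3.51220253e-02, -9.48688057e-05]), 'position': array([5.74504935e-01, 6.13292794e-05, 2.13845774e-01]), 'tool_rot': array([-2.22059894e+00, -2.22051657e+00,  1.28410427e-03]), 'contact_force': array([ 0.03806122, -0.71598943,  0.38055109]), 'torque': array([0.04006388, 0.00878339, 0.03032321]), 'grasp_force': 0.0, 'grip_width': 0.09182032100237839}
```

View pics/scene0.png

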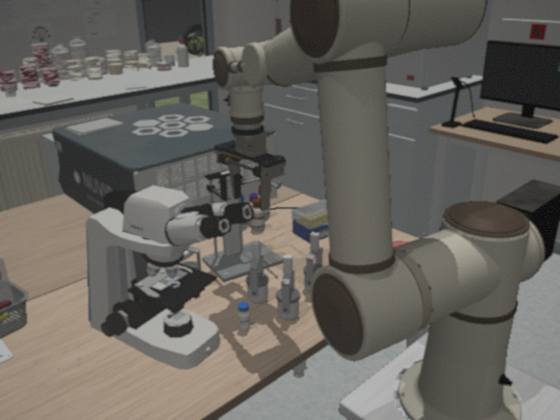

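View pics/side0.png

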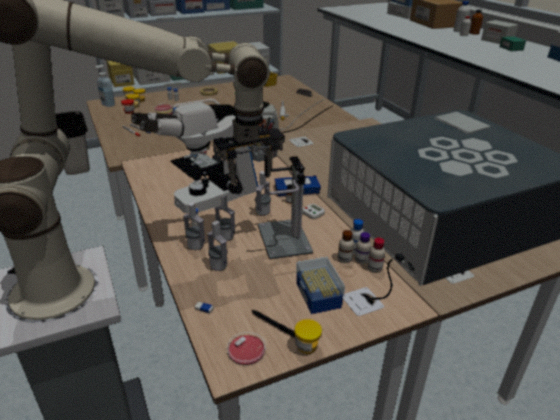

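Candidates for the bucket: side (195,232), (225,222), (218,250) and (263,200); scene (258,285), (289,300) and (315,265). The scale base is at side (285,238). Next I compute their positions.

Run:
```python
from h import *
import pickle
for n in ('scene','side','wrist'):
    c=pickle.load(open(n+'0.pkl','rb'));P=cloud(c)
    m=(P[...,2]>0.10)&(P[...,2]<0.165)&(P[...,0]>0.25)&(P[...,0]<0.9)&(np.abs(P[...,1])<0.4)
    k,l,st,ce=cv2.connectedComponentsWithStats(m.astype(np.uint8))
    for i in range(1,k):
        if st[i,4]>25:
            q=P[l==i];print(n,ce[i].round(),st[i,4],np.median(q,0).round(3),q.min(0).round(3),q.max(0).round(3))
c=pickle.load(open('side0.pkl','rb'))
a=cv2.resize(c['frame'][140:290,160:340],None,fx=4,fy=4,interpolation=cv2.INTER_CUBIC)
cv2.imwrite('pics/sidecrop.png',a)
```

```text
scene [314. 245.] 246 [ 0.433 -0.073  0.121] [ 0.418 -0.111  0.101] [ 0.448 -0.047  0.154]
scene [255. 254.] 252 [0.499 0.053 0.122] [0.478 0.02  0.1  ] [0.518 0.08  0.154]
scene [192. 249.] 66 [0.652 0.125 0.105] [0.635 0.109 0.1  ] [0.664 0.142 0.112]
scene [287. 269.] 267 [0.4   0.047 0.12 ] [0.38  0.012 0.1  ] [0.417 0.071 0.155]
scene [151. 286.] 3629 [0.506 0.319 0.154] [0.412 0.204 0.1  ] [0.657 0.389 0.165]
side [200. 166.] 1032 [0.499 0.263 0.154] [0.416 0.199 0.1  ] [0.602 0.341 0.164]
side [244. 163.] 290 [0.651 0.249 0.132] [0.617 0.236 0.1  ] [0.69  0.264 0.165]
side [262. 181.] 133 [0.663 0.125 0.117] [0.638 0.104 0.1  ] [0.698 0.15  0.153]
side [296. 202.] 208 [ 0.699 -0.057  0.134] [ 0.692 -0.075  0.1  ] [ 0.718 -0.015  0.164]
side [224. 204.] 170 [0.506 0.039 0.116] [0.483 0.01  0.1  ] [0.529 0.072 0.156]
side [193. 213.] 182 [0.408 0.032 0.116] [0.384 0.005 0.1  ] [0.432 0.067 0.156]
side [358. 221.] 52 [ 0.838 -0.176  0.103] [ 0.825 -0.19   0.1  ] [ 0.855 -0.161  0.109]
side [216. 232.] 197 [ 0.44  -0.088  0.118] [ 0.422 -0.117  0.1  ] [ 0.459 -0.052  0.154]
wrist [393.  56.] 2037 [0.661 0.128 0.124] [0.637 0.106 0.1  ] [0.698 0.161 0.155]
wrist [205. 159.] 1716 [0.509 0.049 0.107] [0.481 0.016 0.1  ] [0.531 0.078 0.155]
wrist [ 94. 168.] 2182 [0.413 0.041 0.109] [0.382 0.009 0.1  ] [0.433 0.071 0.155]
wrist [445. 202.] 406 [0.714 0.014 0.138] [0.712 0.009 0.101] [0.719 0.016 0.165]
wrist [412. 263.] 698 [ 0.693 -0.043  0.138] [ 0.691 -0.064  0.1  ] [ 0.7   -0.031  0.165]
wrist [143. 268.] 573 [ 0.434 -0.063  0.106] [ 0.42  -0.077  0.1  ] [ 0.445 -0.047  0.151]
```

View pics/sidecrop.png

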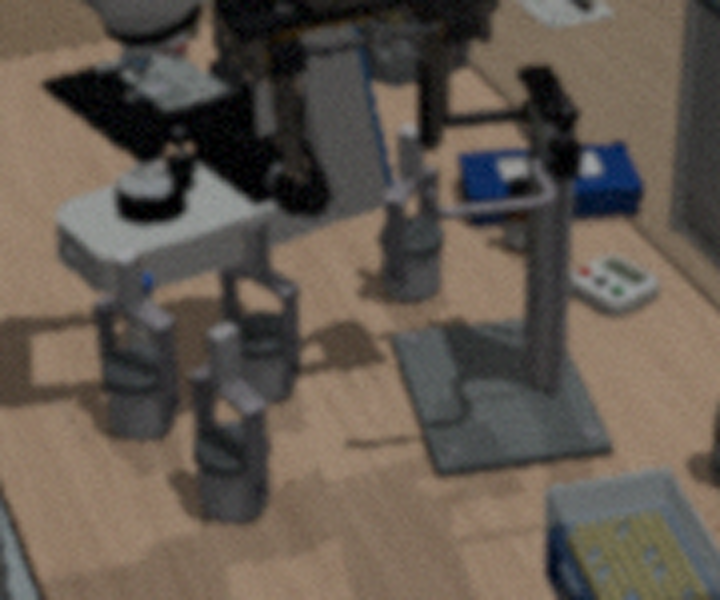

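View pics/wrist0.png

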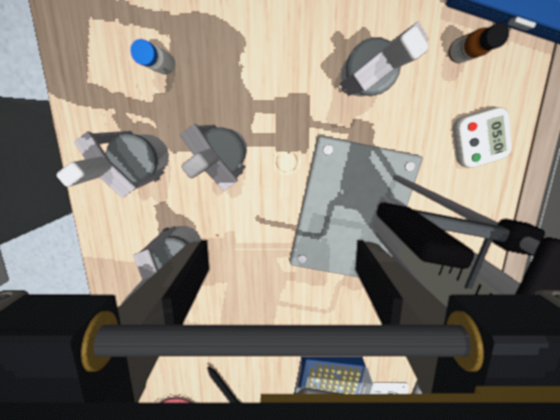

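The target is the bucket at side (218,250), world about (0.436,-0.083). It has the lowest y of the four lookalikes. The scale base corners are at wrist (321,136), (424,155) and (291,263). Next I work out the poses and yaws.

Run:
```python
from h import *
import pickle
C={n:pickle.load(open(n+'0.pkl','rb')) for n in ('scene','side','wrist')}
def onplane(c,u,v,h):
    d=pt(c,u,v,1.)-c['W'][:3,3];o=c['W'][:3,3];return o+d*(h-o[2])/d[2]
c=C['wrist']
K=np.array([onplane(c,*p,.012) for p in [(321,136),(424,155),(291,263)]])
print(K.round(4), np.linalg.norm(K[0]-K[1]),np.linalg.norm(K[0]-K[2]))
P=cloud(c);m=(P[...,2]>.007)&(P[...,2]<.018)&(P[...,0]>.55)&(P[...,0]<.8)&(P[...,1]>-.15)&(P[...,1]<.12)
print(P[m].min(0),P[m].max(0))
c=C['side'];S=[onplane(c,160+u/4,140+v/4,.012) for u,v in [(394,335),(437,472),(610,447)]];print('side base FL,FR,BR',np.round(S,4))
# target bucket
allp=[]
for n in ('scene','side'):
    P=cloud(C[n]).reshape(-1,3);q=P[(abs(P[:,0]-.438)<.06)&(abs(P[:,1]+.083)<.06)&(P[:,2]>.02)&(P[:,2]<.165)]
    for a,b in [(.1,.113),(.12,.15),(.02,.05)]:
        r=q[(q[:,2]>a)&(q[:,2]<b)]
        print(n,a,len(r),r.mean(0).round(4),cv2.minAreaRect((r[:,:2]*1000).astype(np.float32)))
    allp.append(q)
r=np.vstack(allp)
for a,b in [(.1,.113),(.12,.15),(.145,.16)]:
    t=r[(r[:,2]>a)&(r[:,2]<b)];print(cv2.minAreaRect((t[:,:2]*1000).astype(np.float32)))
# hook from side: points z .2-.26 near scale
for n in C:
    P=cloud(C[n]);m=(P[...,2]>.19)&(P[...,2]<.29)&(P[...,0]>.58)&(P[...,0]<.78)&(P[...,1]>-.2)&(P[...,1]<.12)
    k,l,st,ce=cv2.connectedComponentsWithStats(m.astype(np.uint8))
    for i in range(1,k):
        if st[i,4]>15: q=P[l==i];print(n,ce[i].round(),st[i],q.min(0).round(3),q.max(0).round(3))
```

```text
[[ 0.6221  0.0627  0.012 ]
 [ 0.7502  0.04    0.012 ]
 [ 0.5874 -0.1074  0.012 ]] 0.13007246386249466 0.17358206788146688
[ 0.58601326 -0.12940374  0.0070021 ] [0.79999274 0.1099673  0.01796249]
side base FL,FR,BR [[ 0.6213  0.052   0.012 ]
 [ 0.5822 -0.1229  0.012 ]
 [ 0.711  -0.1473  0.012 ]]
scene 0.1 97 [ 0.4327 -0.0691  0.1052] ((437.84271240234375, -78.00601959228516), (19.8158016204834, 68.97947692871094), 20.850902557373047)
scene 0.12 100 [ 0.4346 -0.0748  0.1348] ((434.7265625, -74.6199951171875), (19.369651794433594, 14.90015697479248), 40.746803283691406)
scene 0.02 72 [ 0.435  -0.0518  0.0369] ((437.5223693847656, -51.34220504760742), (10.943031311035156, 32.045345306396484), 80.0003890991211)
side 0.1 86 [ 0.4412 -0.0914  0.1056] ((438.9222412109375, -84.44855499267578), (18.491228103637695, 66.32278442382812), 22.97747230529785)
side 0.12 75 [ 0.4388 -0.0872  0.1353] ((440.04730224609375, -84.50621032714844), (22.348724365234375, 15.261707305908203), 15.856046676635742)
side 0.02 137 [ 0.4341 -0.1031  0.0345] ((435.80047607421875, -97.60079193115234), (29.5732097625732
[... 251 characters left out ...]
37.70770263671875, -79.46544647216797), (19.90773582458496, 25.92475128173828), 31.27130699157715)
scene [227. 183.] [204 167  56  34 910] [ 0.616 -0.109  0.19 ] [0.733 0.039 0.29 ]
scene [276. 185.] [271 181  10   8  43] [ 0.58  -0.109  0.216] [ 0.62  -0.096  0.238]
side [286. 172.] [264 151  42  44 740] [ 0.581 -0.124  0.191] [0.731 0.028 0.29 ]
wrist [450. 262.] [  354   202   206   123 13727] [ 0.62  -0.048  0.19 ] [0.728 0.035 0.29 ]
wrist [409. 360.] [405 357   8  11  40] [ 0.624 -0.012  0.285] [ 0.625 -0.006  0.29 ]
wrist [415. 389.] [411 380  10  14  72] [ 0.666 -0.103  0.217] [ 0.67  -0.093  0.224]
wrist [314. 391.] [295 387  49   7 185] [ 0.584 -0.106  0.216] [ 0.619 -0.098  0.224]
```

apply_moves([
  [0, 0, 0, -0.5, -0.9, 0, -1],
  [0, 0, 0, -0.5, -0.9, 0, -1],
  [0, 0, 0, -0.5, -0.9, 0, -1],
  [0, 0, 0, -0.5, -0.9, 0, -1],
  [0, 0, 0, -0.5, -0.9, 0, -1],
  [0, 0, -0.23, 0, 0, 0, -1],
  [0, 0, -0.23, 0, 0, 0, -1],
  [0, 0, -0.23, 0, 0, 0, -1],
  [0, 0, -0.23, 0, 0, 0, -1],
  [0, 0, -0.23, 0, 0, 0, -1],
])

```text
time: 1.4
position: [0.4397, -0.0749, 0.2143]
tool_rot: [-1.02, -2.971, -0.0]
contact_force: [-0.3, -0.9, 0.4]
grip_width: 0.0919
grasp_force: 0.0
```

apply_moves([
  [0, 0, -0.23, 0, 0, 0, -1],
  [0, 0, -0.23, 0, 0, 0, -1],
  [0, 0, -0.23, 0, 0, 0, -1],
  [0, 0, -0.23, 0, 0, 0, -1],
  [0, 0, -0.23, 0, 0, 0, -1],
  [0, 0, -0.19, 0, 0, 0, -1],
  [0, 0, 0, 0, 0, 0, -1],
])

```text
time: 2.28
position: [0.4398, -0.0749, 0.2144]
tool_rot: [0.598, -3.084, -0.0]
contact_force: [-0.6, -0.3, -0.2]
grip_width: 0.0918
grasp_force: 0.0
```

Run:
```python
from h import *
import pickle
c=cam('wrist');pickle.dump(c,open('wrist1.pkl','wb'));cv2.imwrite('pics/wrist1.png',c['frame'])
s=robot.read_state();print(s['time'],s['position'],R.from_rotvec(s['tool_rot']).as_matrix().round(3),s['joint_positions'])
P=cloud(c).reshape(-1,3);q=P[(abs(P[:,0]-.438)<.06)&(abs(P[:,1]+.08)<.06)]
for a,b in [(.098,.115),(.14,.165)]:
    r=q[(q[:,2]>a)&(q[:,2]<b)];print(len(r),r.mean(0),r[:,2].max(),cv2.minAreaRect((r[:,:2]*1000).astype(np.float32)))
```

```text
2.325 [ 0.43981068 -0.07494405  0.21440562] [[-0.928 -0.373 -0.   ]
 [-0.373  0.928  0.   ]
 [ 0.     0.    -1.   ]] [-4.40858309e-01 -1.88102460e-01  1.93995640e+00 -1.30515054e-05
  1.39018884e+00 -2.39365857e+00]
975 [ 0.43875214 -0.08036591  0.10556175] 0.11451409179880939 ((439.1484069824219, -79.9926986694336), (19.219070434570312, 64.94347381591797), 20.903390884399414)
423 [ 0.43795034 -0.08057553  0.15107833] 0.15520762156803888 ((439.2110900878906, -80.17107391357422), (19.32292938232422, 13.410079956054688), 21.95159149169922)
```

View pics/wrist1.png

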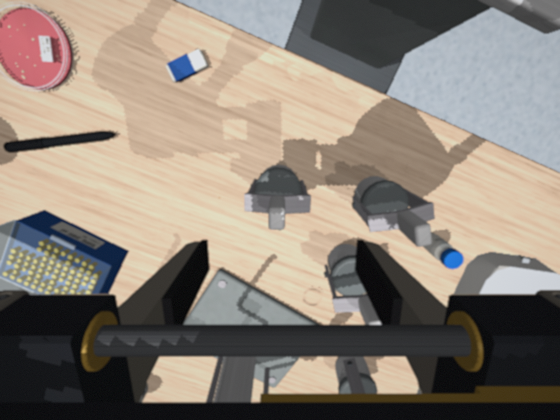

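Wrist view: the tab top is at (277,218) and sits midway between the fingers. Position and yaw agree with the earlier measurement. Now I grasp.

apply_moves([
  [0, 0, 0, 0.09, -0.15, 0.6, -1],
  [0, 0, 0, 0, 0, 0.9, -1],
  [0, 0, 0, 0, 0, 0.9, -1],
  [0, 0, 0, 0, 0, 0.6, -1],
  [0, 0, 0, 0, 0, 0.3, -1],
  [0, 0, 0, 0, 0, 0, 0],
  [0, 0, 0, 0, 0, 0, 1],
  [0, 0, 0, 0, 0, 0, 1],
  [0, 0, 0, 0, 0, 0, 1],
  [0, 0, 0, 0, 0, 0, 1],
])

```text
time: 3.58
position: [0.4393, -0.0803, 0.1158]
tool_rot: [-0.601, 3.083, -0.0]
contact_force: [-0.8, -0.3, -0.5]
grip_width: 0.0439
grasp_force: 0.0
```

apply_moves([
  [0, 0, 0, 0, 0, 0, 1],
  [0, 0, 0, 0, 0, 0, 1],
  [0, 0, 0, 0, 0, 0, 1],
  [0, 0, 0, 0, 0, -0.2, 1],
  [0, 0, 0, 0, 0, -0.4, 1],
  [0, 0, 0, 0, 0, 0, 1],
])

```text
time: 4.32
position: [0.44, -0.0806, 0.1348]
tool_rot: [-0.6, 3.082, -0.002]
contact_force: [-0.3, -0.0, -4.0]
grip_width: 0.0138
grasp_force: 30.0
```

apply_moves([
  [0, 0, 0, 0, 0, -0.5, 1],
  [0, 0, 0, 0, 0, -0.8, 1],
  [0, 0, 0, 0, 0, -0.9, 1],
  [0, 0, 0, 0, 0, -0.9, 1],
  [0, 0, 0, 0, 0, -0.8, 1],
  [0, 0, 0, 0, 0, -0.35, 1],
  [0, 0, 0.15, 0, 0, 0, 1],
  [0, 0, 0.15, 0, 0, 0, 1],
  [0, 0, 0.15, 0, 0, 0, 1],
  [0, 0, 0.15, 0, 0, 0, 1],
])

```text
time: 5.58
position: [0.4387, -0.08, 0.2606]
tool_rot: [-0.142, -3.137, -0.001]
contact_force: [0.1, -0.9, -5.4]
grip_width: 0.014
grasp_force: 30.0
```

apply_moves([
  [0, 0, 0.135, 0, 0, 0, 1],
  [0, 0, 0, -0.4, 0.05, 0, 1],
  [0, 0, 0, -0.7, 0.05, 0, 1],
  [0, 0, 0, -0.7, 0.05, 0, 1],
  [0, 0, 0, -0.7, 0.05, 0, 1],
  [0, 0, 0, -0.3, 0, 0, 1],
  [0, 0, 0, 0, 0, 0, 1],
  [0, 0, 0, 0, 0, 0, 1],
  [0, 0, 0, 0, 0, 0, 1],
])

```text
time: 6.7
position: [0.5224, -0.0903, 0.2612]
tool_rot: [0.302, 3.127, -0.0]
contact_force: [1.3, -0.1, -4.4]
grip_width: 0.0138
grasp_force: 30.0
```

Run:
```python
from h import *
import pickle
s=robot.read_state();print(s['time'],s['position'],R.from_rotvec(s['tool_rot']).as_matrix().round(3).tolist(),s['contact_force'],s['joint_positions'].round(2))
ims=[]
for n in ('scene','side','wrist'):
    c=cam(n);pickle.dump(c,open(n+'2.pkl','wb'))
    P=cloud(c)
    m=(P[...,2]>.212)&(P[...,2]<.229)&(P[...,0]>.575)&(P[...,0]<.66)&(P[...,1]>-.14)&(P[...,1]<-.08)
    q=P[m]
    if len(q)>10:
        vx,vy,x0,y0=cv2.fitLine((q[:,:2]*1000).astype(np.float32),cv2.DIST_HUBER,0,.01,.01).ravel()
        print(n,len(q),q.min(0).round(4),q.max(0).round(4),np.degrees(np.arctan2(vy,vx)),x0,y0)
a=cv2.resize(pickle.load(open('scene2.pkl','rb'))['frame'][150:290,190:340],None,fx=3.5,fy=3.5,interpolation=cv2.INTER_CUBIC)
b=cv2.resize(pickle.load(open('side2.pkl','rb'))['frame'][130:270,200:340],(490,490),interpolation=cv2.INTER_CUBIC)
im=np.hstack([a,b]);im=cv2.resize(im,(800,int(im.shape[0]*800/im.shape[1])))
print(im.shape);cv2.imwrite('pics/two2.png',im)
cv2.imwrite('pics/wrist2.png',pickle.load(open('wrist2.pkl','rb'))['frame'])
```

```text
6.7 [ 0.52236841 -0.09031919  0.26122211] [[-0.982, 0.191, 0.0], [0.191, 0.982, -0.0], [-0.0, -0.0, -1.0]] [ 1.27566342 -0.10576379 -4.3522337 ] [-0.4   0.01  1.66 -0.    1.47 -1.78]
scene 64 [ 0.5792 -0.1177  0.2163] [ 0.6585 -0.0972  0.2281] -10.699268 616.0763 -104.8926
side 85 [ 0.5806 -0.1257  0.2148] [ 0.6591 -0.103   0.2282] -10.505745 620.29724 -113.83492
wrist 297 [ 0.5808 -0.1208  0.2187] [ 0.6599 -0.0984  0.2289] -11.222808 633.29614 -112.034836
(386, 800, 3)
```

View pics/two2.png

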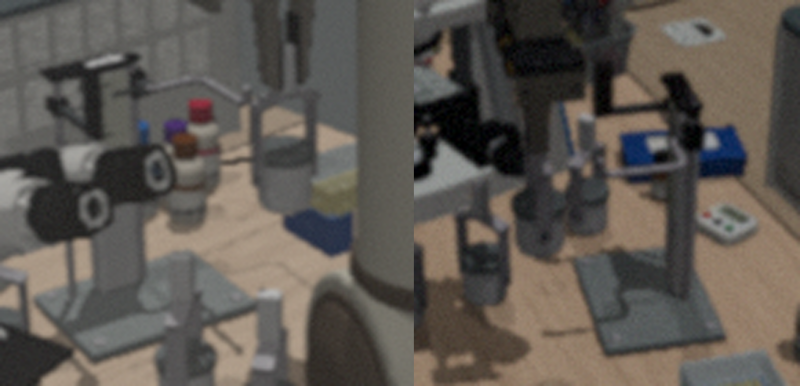

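View pics/wrist2.png

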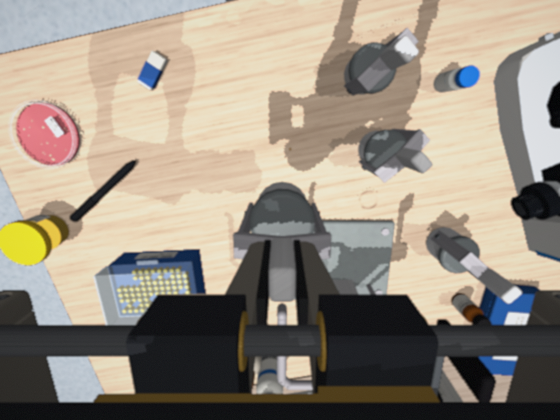

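The hook arm line passes through about (0.617,-0.1087) at -11°. The held bucket (tab at wrist (283,275)) is on that line. Now I advance over the tip.

apply_moves([
  [0, 0, 0, -0.3, 0, 0, 1],
  [0, 0, 0, -0.5, 0, 0, 1],
  [0, 0, 0, -0.5, 0, 0, 1],
  [0, 0, 0, -0.5, 0, 0, 1],
  [0, 0, 0, -0.5, 0, 0, 1],
  [0, 0, 0, -0.5, 0, 0, 1],
  [0, 0, 0, -0.3, 0, 0, 1],
  [0, 0, 0, -0.1, 0, 0, 1],
  [0, 0, 0, 0, 0, 0, 1],
  [0, 0, 0, 0, 0, 0, 1],
])

```text
time: 8.1
position: [0.6167, -0.1086, 0.2612]
tool_rot: [-0.302, -3.127, -0.0]
contact_force: [-0.3, -0.4, -4.5]
grip_width: 0.0139
grasp_force: 30.0
```

Run:
```python
from h import *
import pickle
s=robot.read_state();print(s['time'],s['position'],s['contact_force'])
for n in ('scene','side'):
    c=cam(n);pickle.dump(c,open(n+'3.pkl','wb'))
a=cv2.resize(pickle.load(open('scene3.pkl','rb'))['frame'][150:250,190:300],(495,450),interpolation=cv2.INTER_CUBIC)
b=cv2.resize(pickle.load(open('side3.pkl','rb'))['frame'][130:230,220:320],(450,450),interpolation=cv2.INTER_CUBIC)
cv2.imwrite('pics/two3.png',cv2.resize(np.hstack([a,b]),(800,381)))
```

```text
8.1 [ 0.61671521 -0.10863038  0.26116745] [-0.30714153 -0.44164788 -4.5138466 ]
```

View pics/two3.png

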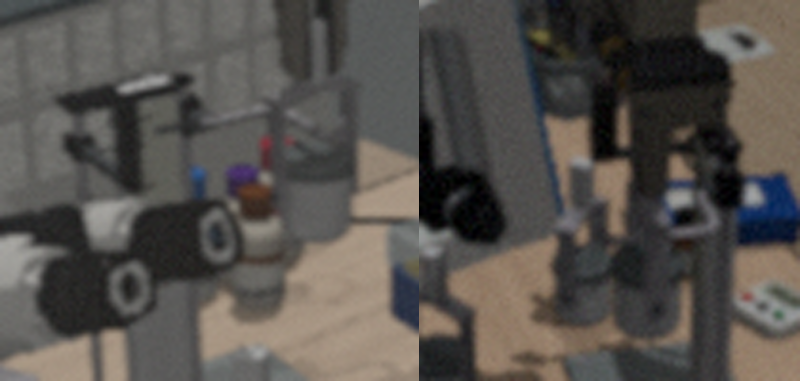

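The scene view shows the arm passing into the bail window at (300,110). Now I lower slowly.

apply_moves([
  [0, 0, 0, 0, 0, 0.15, 1],
  [0, 0, 0, 0, 0, 0.2, 1],
  [0, 0, 0, 0, 0, 0.2, 1],
  [0, 0, 0, 0, 0, 0.15, 1],
  [0, 0, 0, 0, 0, 0.1, 1],
  [0, 0, 0, 0, 0, 0.07, 1],
  [0, 0, 0, 0, 0, 0.07, 1],
  [0, 0, 0, 0, 0, 0.07, 1],
  [0, 0, 0, 0, 0, 0.07, 1],
  [0, 0, 0, 0, 0, 0.07, 1],
])

```text
time: 9.45
position: [0.6171, -0.1088, 0.2266]
tool_rot: [0.302, 3.127, -0.0]
contact_force: [-0.2, -0.9, -3.4]
grip_width: 0.0138
grasp_force: 30.0
```

apply_moves([
  [0, 0, 0, 0, 0, 0.1, 1],
  [0, 0, 0, 0, 0, 0.1, 1],
  [0, 0, 0, 0, 0, 0.1, 1],
  [0, 0, 0, 0, 0, 0.1, 1],
  [0, 0, 0, 0, 0, 0.1, 1],
  [0, 0, 0, 0, 0, 0.1, 1],
  [0, 0, 0, 0, 0, 0.1, 1],
  [0, 0, 0, 0, 0, 0.07, 1],
  [0, 0, 0, 0, 0, 0, 1],
  [0, 0, 0, 0, 0, 0, 1],
])

```text
time: 10.7
position: [0.6171, -0.1087, 0.2037]
tool_rot: [0.302, 3.127, -0.0]
contact_force: [1.0, 0.1, -1.9]
grip_width: 0.0137
grasp_force: 30.0
```

apply_moves([
  [0, 0, 0, 0, 0, 0.05, 1],
  [0, 0, 0, 0, 0, 0.1, 1],
  [0, 0, 0, 0, 0, 0.1, 1],
  [0, 0, 0, 0, 0, 0.1, 1],
  [0, 0, 0, 0, 0, 0.1, 1],
  [0, 0, 0, 0, 0, 0.1, 1],
  [0, 0, 0, 0, 0, 0.1, 1],
  [0, 0, 0, 0, 0, 0.05, 1],
  [0, 0, 0, 0, 0, 0, 1],
  [0, 0, 0, 0, 0, 0, 1],
])

```text
time: 11.95
position: [0.6171, -0.1088, 0.1827]
tool_rot: [0.302, 3.127, -0.0]
contact_force: [1.0, 0.1, -1.5]
grip_width: 0.0136
grasp_force: 30.0
```

```bash
cat > f.py <<'E'
from h import *
L=[];
for i in range(12):
    robot.camera('wrist'); s=robot.read_state(); L.append(s['contact_force'])
L=np.array(L);print(s['time'],s['position'],L.mean(0).round(2),L.std(0).round(2),s['torque'])
E
python3 f.py
```

```text
12.55 [ 0.61705618 -0.10878583  0.18253815] [ 0.54 -0.42 -0.32] [0.54 0.47 0.38] [-0.02230814 -0.15650609  0.01065094]
```

apply_moves([
  [0, 0, 0, 0, 0, 0.04, 1],
  [0, 0, 0, 0, 0, 0.06, 1],
  [0, 0, 0, 0, 0, 0.03, 1],
  [0, 0, 0, 0, 0, 0, 1],
  [0, 0, 0, 0, 0, 0, 1],
])

```text
time: 13.18
position: [0.617, -0.1088, 0.1787]
tool_rot: [0.302, 3.127, -0.0]
contact_force: [0.8, 0.1, -0.5]
grip_width: 0.0142
grasp_force: 30.0
```

```bash
sed -i 's/range(12)/range(24)/' f.py; python3 f.py
```

```text
14.375 [ 0.61702365 -0.10873622  0.17860136] [ 0.91 -0.61 -0.32] [0.53 0.39 0.51] [-0.09256324 -0.30418716 -0.01725914]
```

apply_moves([
  [0, 0, 0, 0, 0, 0.04, 1],
  [0, 0, 0, 0, 0, 0.04, 1],
  [0, 0, 0, 0, 0, 0, 1],
  [0, 0, 0, 0, 0, 0, 1],
  [0, 0, 0, 0, 0, 0, 1],
])

```text
time: 15.0
position: [0.617, -0.1087, 0.1762]
tool_rot: [0.302, 3.127, -0.0]
contact_force: [2.7, -0.3, -0.2]
grip_width: 0.0135
grasp_force: 30.0
```

```bash
python3 f.py
```

```text
16.2 [ 0.61702593 -0.10871314  0.17620879] [ 1.3  -0.74 -0.24] [0.37 0.55 0.46] [-0.07443468 -0.38981713  0.00946077]
```

Run:
```python
from h import *
import pickle
c={n:cam(n) for n in ('scene','side','wrist')}
pickle.dump(c,open('c4.pkl','wb'))
a=cv2.resize(c['scene']['frame'][150:290,190:310],(360,420),interpolation=cv2.INTER_CUBIC)
b=cv2.resize(c['side']['frame'][130:260,215:325],(355,420),interpolation=cv2.INTER_CUBIC)
cv2.imwrite('pics/two4.png',np.hstack([a,b]))
for n in c:
    P=cloud(c[n]);print(n)
    q=P[(P[...,2]>.06)&(P[...,2]<.11)&(abs(P[...,0]-.617)<.05)&(abs(P[...,1]+.1087)<.05)]
    if len(q):print(len(q),q.min(0).round(3),q.max(0).round(3))
```

```text
scene
322 [ 0.589 -0.137  0.06 ] [ 0.631 -0.074  0.11 ]
side
208 [ 0.592 -0.146  0.06 ] [ 0.637 -0.105  0.11 ]
wrist
387 [ 0.59  -0.14   0.068] [ 0.622 -0.075  0.11 ]
```

View pics/two4.png

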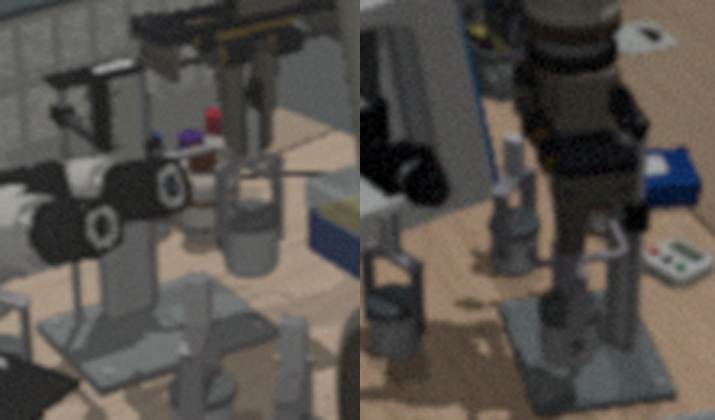

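Nothing is touching except the bail on the hook. I release gently by opening just past the tab.

apply_moves([
  [0, 0, 0, 0, 0, 0, 0.68],
  [0, 0, 0, 0, 0, 0, 0.66],
  [0, 0, 0, 0, 0, 0, 0.64],
  [0, 0, 0, 0, 0, 0, 0.62],
  [0, 0, 0, 0, 0, 0, 0.6],
  [0, 0, 0, 0, 0, 0, 0.6],
  [0, 0, 0, 0, 0, 0, 0.6],
  [0, 0, 0, 0, 0, 0, 0.6],
])

```text
time: 17.35
position: [0.617, -0.1087, 0.1762]
tool_rot: [-0.302, -3.127, 0.0]
contact_force: [0.2, 0.4, 0.0]
grip_width: 0.0182
grasp_force: 0.0
```

```bash
cat > g.py <<'E'
from h import *
s=robot.read_state();print(s['time'],s['position'],s['contact_force'].round(2),s['torque'].round(2),s['grip_width'])
c=cam('wrist');P=cloud(c)
m=(abs(P[...,0]-.617)<.03)&(abs(P[...,1]+.1087)<.04)&(P[...,2]>.1)&(P[...,2]<.24)
for n in('scene','side'):
    P=cloud(cam(n))
    # hook crossbar height and tab top/cap, bucket bottom
    q=P[(abs(P[...,0]-.617)<.032)&(abs(P[...,1]+.1087)<.04)&(P[...,2]>.02)&(P[...,2]<.15)]
    print(n,'bucket zmin',np.percentile(q[:,2],[0.5,2]).round(4),q.mean(0).round(4))
    a=P[(P[...,2]>.12)&(P[...,2]<.24)&(P[...,0]>.632)&(P[...,0]<.66)&(P[...,1]>-.13)&(P[...,1]<-.09)]
    print('arm z',len(a),np.percentile(a[:,2],[5,50,95]).round(4) if len(a) else '')
E
python3 g.py
```

```text
17.35 [ 0.6169943  -0.10873784  0.17619816] [0.22 0.41 0.05] [ 0.1  -0.04 -0.06] 0.01818207457221061
scene bucket zmin [0.0607 0.0627] [ 0.6067 -0.1003  0.1024]
arm z 7 [0.1565 0.1593 0.1616]
side bucket zmin [0.0602 0.0624] [ 0.6106 -0.1249  0.1039]
arm z 29 [0.1561 0.1609 0.1654]
```

apply_moves([
  [0, 0, 0, 0, 0, 0, 0.45],
  [0, 0, 0, 0, 0, 0, 0.3],
  [0, 0, 0, 0, 0, 0, 0.3],
  [0, 0, 0, 0, 0, -0.2, 0.3],
  [0, 0, 0, 0, 0, -0.4, 0.3],
  [0, 0, 0, 0, 0, -0.6, 0.3],
  [0, 0, 0, 0, 0, -0.9, 0.3],
  [0, 0, 0, 0, 0, -0.9, 0.3],
  [0, 0, 0, 0, 0, -0.9, 0.3],
  [0, 0, 0, 0, 0, -0.3, 0.3],
])

```text
time: 18.75
position: [0.618, -0.1091, 0.3058]
tool_rot: [0.301, 3.122, -0.002]
contact_force: [0.3, 1.1, 0.2]
grip_width: 0.0322
grasp_force: 0.0
```

```bash
python3 g.py
python3 - <<'E'
from h import *
import pickle
c={n:cam(n) for n in ('scene','side','wrist')};pickle.dump(c,open('c5.pkl','wb'))
# fin: expected at O + R(-45,49); seat=O+R(-42,-90)
for n in c:
    P=cloud(c[n]);q=P[(P[...,2]>.235)&(P[...,2]<.30)&(P[...,0]>.60)&(P[...,0]<.69)&(P[...,1]>-.02)&(P[...,1]<.07)]
    if len(q)>20:print(n,len(q),q.min(0).round(4),q.max(0).round(4),np.percentile(q[:,2],99).round(4),cv2.minAreaRect((q[:,:2]*1000).astype(np.float32)))
    q=P[(P[...,2]>.275)&(P[...,2]<.295)&(P[...,0]>.60)&(P[...,0]<.69)&(P[...,1]>-.02)&(P[...,1]<.07)]
    if len(q)>5:print('  top',len(q),q.mean(0),cv2.minAreaRect((q[:,:2]*1000).astype(np.float32)))
E
```

```text
18.75 [ 0.61801584 -0.10910519  0.3058223 ] [0.29 1.14 0.22] [ 0.11 -0.05  0.02] 0.03218590502629491
scene bucket zmin [0.06   0.0625] [ 0.6067 -0.1005  0.1021]
arm z 15 [0.1583 0.1604 0.1646]
side bucket zmin [0.0605 0.0641] [ 0.6107 -0.125   0.104 ]
arm z 28 [0.1558 0.1613 0.1654]
scene 109 [0.6235 0.0227 0.235 ] [0.6546 0.0385 0.2749] 0.2748 ((638.3738403320312, 30.261682510375977), (12.94186019897461, 32.42142868041992), 78.60530090332031)
side 89 [0.6301 0.0157 0.2353] [0.6531 0.0264 0.2747] 0.2739 ((641.5943603515625, 21.036380767822266), (23.048538208007812, 10.76987361907959), 0.0026785710360854864)
wrist 1256 [0.6305 0.0206 0.2351] [0.6524 0.0341 0.2759] 0.2754 ((641.8392333984375, 27.045793533325195), (10.599308013916016, 22.09358787536621), 78.54736328125)
  top 29 [0.64105589 0.02745144 0.27534376] ((641.346435546875, 27.46561050415039), (5.888550758361816, 17.580530166625977), 81.74752807617188)
```

The bucket hangs steady with a sag of about 0.059 m. The fin is at (0.6415,0.0272) with its top at 0.2755. Now I move to the fin and grip it.

apply_moves([
  [0, 0, 0, 0.1, 0.6, 0, 0.3],
  [0, 0, 0, 0, 0.9, 0, 0.3],
  [0, 0, 0, 0, 0.9, 0, 0.3],
  [0, 0, 0, 0, 0.9, 0, 0.3],
  [0, 0, 0, 0, 0.9, 0, 0.3],
  [0, 0, 0, 0, 0.41, 0, 0.3],
  [0, 0, 0, 0, 0, 0.4, 0.3],
  [0, 0, 0, 0, 0, 0.7, 0.3],
  [0, 0, 0, 0, 0, 0.7, 0.3],
  [0, 0, 0, 0, 0, 0.34, 0.3],
])

```text
time: 20.3
position: [0.6394, 0.0268, 0.2355]
tool_rot: [-0.303, -3.124, 0.0]
contact_force: [0.8, 0.2, -0.5]
grip_width: 0.0319
grasp_force: 0.0
```

apply_moves([
  [0, 0, 0, 0, 0, 0, 0.5],
  [0, 0, 0, 0, 0, 0, 0.65],
  [0, 0, 0, 0, 0, 0, 0.75],
  [0, 0, 0, 0, 0, 0, 1],
  [0, 0, 0, 0, 0, 0, 1],
  [0, 0, 0, 0, 0, 0, 1],
])

```text
time: 21.05
position: [0.641, 0.0279, 0.2385]
tool_rot: [0.301, 3.125, 0.001]
contact_force: [1.8, 2.2, 2.1]
grip_width: 0.0101
grasp_force: 30.0
```

apply_moves([
  [0, 0, 0, 0, 0, 0.1, 1],
  [0, 0, 0, 0, 0, 0.2, 1],
  [0, 0, 0, 0, 0, 0.2, 1],
  [0, 0, 0, 0, 0, 0.2, 1],
  [0, 0, 0, 0, 0, 0.2, 1],
  [0, 0, 0, 0, 0, 0.2, 1],
  [0, 0, 0, 0, 0, 0.2, 1],
  [0, 0, 0, 0, 0, 0.2, 1],
  [0, 0, 0, 0, 0, 0.2, 1],
  [0, 0, 0, 0, 0, 0.05, 1],
])

```text
time: 22.3
position: [0.641, 0.0279, 0.1849]
tool_rot: [0.302, 3.126, 0.001]
contact_force: [4.3, 2.5, 1.6]
grip_width: 0.0102
grasp_force: 30.0
```

apply_moves([
  [0, 0, 0, 0, 0, 0, 1],
  [0, 0, 0, 0, 0, 0, 1],
])

```text
time: 22.55
position: [0.641, 0.0279, 0.1848]
tool_rot: [0.302, 3.126, 0.001]
contact_force: [5.6, 3.8, -0.0]
grip_width: 0.0098
grasp_force: 30.0
```

Run:
```python
from h import *
import pickle
s=robot.read_state();print(s['time'],s['position'],s['contact_force'])
c={n:cam(n) for n in ('scene','side','wrist')};pickle.dump(c,open('c6.pkl','wb'))
# scene: project known points to find pixels
O=np.array([.6754,-.0283]);a=np.radians(-11.1);Rm=np.array([[np.cos(a),-np.sin(a)],[np.sin(a),np.cos(a)]])
for n in c:
    W=np.linalg.inv(c[n]['W'])
    for nm,x,y,z in [('ptr',15,0,162),('mark',15,12,162),('strip',20,0,220),('stripbot',20,0,130)]:
        p=np.r_[O+Rm@[x/1e3,y/1e3],z/1e3,1];q=W@p;print(n,nm,(c[n]['fx']*q[0]/q[2]+c[n]['cx']).round(1),(c[n]['fy']*q[1]/q[2]+c[n]['cy']).round(1),q[2].round(3))
```

```text
22.55 [0.64096412 0.02787696 0.18476333] [ 5.64649778  3.79242937 -0.03918947]
scene ptr 231.7 204.4 1.389
scene mark 227.5 205.5 1.384
scene strip 229.6 183.2 1.37
scene stripbot 231.4 214.8 1.406
side ptr 290.3 191.1 1.416
side mark 289.2 189.1 1.426
side strip 292.4 173.6 1.385
side stripbot 291.6 200.1 1.434
wrist ptr 216.7 313.5 0.224
wrist mark 232.7 313.5 0.224
wrist strip 196.1 384.3 0.17
wrist stripbot 224.8 295.3 0.256
```

apply_moves([
  [0, 0, 0, 0, 0, 0, 0.75],
  [0, 0, 0, 0, 0, 0, 0.5],
  [0, 0, 0, 0, 0, 0, 0.3],
  [0, 0, 0, 0, 0, 0, 0.3],
  [0, 0, 0, 0.3, 0, 0, 0.3],
  [0, 0, 0, 0.7, 0, 0, 0.3],
  [0, 0, 0, 0.9, 0, 0, 0.3],
  [0, 0, 0, 0.9, 0, 0, 0.3],
  [0, 0, 0, 0, -0.7, 0, 0.3],
  [0, 0, 0, 0, -0.7, 0, 0.3],
])

```text
time: 23.95
position: [0.5491, 0.0024, 0.1856]
tool_rot: [0.3, 3.127, -0.0]
contact_force: [-0.4, 0.1, 0.1]
grip_width: 0.0322
grasp_force: 0.0
```

apply_moves([
  [0, -0.2, 0, 0, 0, 0, 0.3],
  [0, -0.2, 0, 0, 0, 0, 0.3],
  [0, -0.2, 0, 0, 0, 0, 0.3],
  [0, -0.2, 0, 0, 0, 0, 0.3],
  [0, -0.2, 0, 0, 0, 0, 0.3],
  [0, 0, 0, 0, 0, 0, 0.3],
  [0, 0, 0, 0, 0, 0, 0.3],
])

```text
time: 24.82
position: [0.5513, 0.0021, 0.1876]
tool_rot: [0.226, 2.346, -0.094]
contact_force: [0.6, -0.7, 0.3]
grip_width: 0.0323
grasp_force: 0.0
```

```bash
cat > v.py <<'E'
from h import *
import pickle,sys
s=robot.read_state();print(s['time'],s['position'],s['contact_force'])
fs=[]
for i in range(8): c=cam('wrist');fs.append(c['frame'].astype(float))
c['frame']=np.mean(fs,0).astype(np.uint8);pickle.dump(c,open('w7.pkl','wb'))
O=np.array([.6754,-.0283]);a=np.radians(-11.1);Rm=np.array([[np.cos(a),-np.sin(a)],[np.sin(a),np.cos(a)]])
W=np.linalg.inv(c['W']);L={}
for nm,x,y,z in [('ptr',15,0,162),('mark',15,12,162),('ptr0',15,0,172),('strip',20,0,220)]:
    p=np.r_[O+Rm@[x/1e3,y/1e3],z/1e3,1];q=W@p;L[nm]=(c['fx']*q[0]/q[2]+c['cx'],c['fy']*q[1]/q[2]+c['cy']);print(nm,np.round(L[nm],1),q[2])
u,v=map(int,L['ptr']);u0=max(u-45,0);v0=max(v-35,0)
cr=c['frame'][v0:v0+65,u0:u0+90];print('crop',u0,v0)
cv2.imwrite('pics/strip.png',cv2.resize(cr,(cr.shape[1]*8,cr.shape[0]*8),interpolation=cv2.INTER_CUBIC))
E
python3 v.py
```

```text
24.825 [0.55125924 0.00208621 0.187576  ] [ 0.5720051  -0.74941856  0.32830002]
ptr [275.7 278.5] 0.3228002904348263
mark [286.8 278.5] 0.3228302370298327
ptr0 [275.6 287.7] 0.3180336006306438
strip [275.3 336.9] 0.29954888618332964
crop 230 243
```

View pics/strip.png

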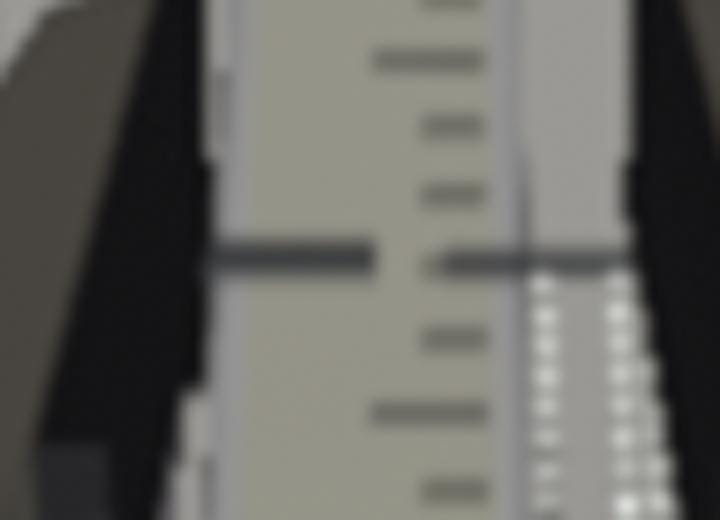

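The pointer is at crop row about 257 and the marker finger at about 262, with 71 px per 10 mm and the image upside down. The marker is about 0.7 mm too high. I measure that precisely with code.

Run:
```python
from h import *
import pickle
g=cv2.cvtColor(pickle.load(open('w7.pkl','rb'))['frame'],cv2.COLOR_BGR2GRAY).astype(float)
def cen(u,v0,v1):
    p=g[v0:v1,u];w=np.clip(np.median(g[262:290,268])-p-8,0,None);return (w*np.arange(v0,v1)).sum()/w.sum() if w.sum() else np.nan
print('ptr',[(u,round(cen(u,269,281),2)) for u in range(260,276)])
print('mark',[(u,round(cen(u,270,282),2)) for u in range(286,308)])
print('line',[(u,round(cen(u,247,254),2),round(cen(u,290,298),2)) for u in range(278,290)])
```

```text
ptr [(260, np.float64(274.81)), (261, np.float64(274.82)), (262, np.float64(274.82)), (263, np.float64(274.83)), (264, np.float64(274.83)), (265, np.float64(274.83)), (266, np.float64(274.83)), (267, np.float64(274.82)), (268, np.float64(274.82)), (269, np.float64(274.83)), (270, np.float64(274.83)), (271, np.float64(274.83)), (272, np.float64(274.83)), (273, np.float64(274.83)), (274, np.float64(274.82)), (275, np.float64(274.82))]
mark [(286, np.float64(275.54)), (287, np.float64(275.52)), (288, np.float64(275.51)), (289, np.float64(275.51)), (290, np.float64(275.49)), (291, np.float64(275.51)), (292, np.float64(275.49)), (293, np.float64(275.51)), (294, np.float64(275.33)), (295, np.float64(275.04)), (296, np.float64(274.44)), (297, np.float64(274.82)), (298, np.float64(274.89)), (299, np.float64(275.17)), (300, np.float64(275.32)), (301, np.float64(275.4)), (302, np.float64(275.39)), (303, np.float64(275.39)), (304, np.float64(275.34)), (305, np.float64(275.15)), (306, np.float64(274.84)), (307, np.float64(274.01))]
line [(278, np.float64(250.13), np.float64(294.27)), (279, np.float64(250.12), np.float64(294.24)), (280, np.float64(250.14), np.float64(294.27)), (281, np.float64(250.17), np.float64(294.27)), (282, np.float64(250.14), np.float64(294.26)), (283, np.float64(250.14), np.float64(294.24)), (284, np.float64(250.16), np.float64(294.24)), (285, np.float64(250.2), np.float64(294.24)), (286, np.float64(250.16), np.float64(294.24)), (287, np.float64(250.16), np.float64(294.24)), (288, np.float64(250.19), np.float64(294.24)), (289, np.float64(250.15), np.float64(294.24))]
```

The marker is 0.77 mm high, so I go back, grip the fin again and nudge it down.

apply_moves([
  [0, 0.2, 0, 0, 0, 0, 0.3],
  [0, 0.2, 0, 0, 0, 0, 0.3],
  [0, 0.2, 0, 0, 0, 0, 0.3],
  [0, 0.2, 0, 0, 0, 0, 0.3],
  [0, 0.2, 0, 0, 0, 0, 0.3],
  [0, 0, 0, 0, 0.7, 0, 0.3],
  [0, 0, 0, 0, 0.7, 0, 0.3],
  [0, 0, 0, 0, 0, 0, 0.3],
  [0, 0, 0, 0, 0, 0, 0.3],
])

```text
time: 26.35
position: [0.558, 0.0431, 0.1854]
tool_rot: [-0.302, -3.127, 0.001]
contact_force: [-0.3, 0.2, -0.5]
grip_width: 0.0323
grasp_force: 0.0
```

apply_moves([
  [0, 0, 0, -0.4, 0, 0, 0.3],
  [0, 0, 0, -0.8, 0, 0, 0.3],
  [0, 0, 0, -0.8, 0, 0, 0.3],
  [0, 0, 0, -0.6, 0, 0, 0.3],
  [0, 0, 0, -0.2, 0, 0, 0.3],
  [0, 0, 0, 0, 0, 0, 0.3],
  [0, 0, 0, 0, 0, 0, 0.3],
])

```text
time: 27.22
position: [0.6401, 0.0276, 0.1855]
tool_rot: [-0.302, -3.127, 0.0]
contact_force: [-0.1, 0.0, -0.5]
grip_width: 0.0321
grasp_force: 0.0
```

apply_moves([
  [0, 0, 0, 0, 0, 0, 0.5],
  [0, 0, 0, 0, 0, 0, 0.65],
  [0, 0, 0, 0, 0, 0, 0.75],
  [0, 0, 0, 0, 0, 0, 1],
  [0, 0, 0, 0, 0, 0, 1],
  [0, 0, 0, 0, 0, 0, 1],
])

```text
time: 27.98
position: [0.6405, 0.028, 0.1856]
tool_rot: [-0.302, -3.127, -0.001]
contact_force: [0.0, 3.0, 1.2]
grip_width: 0.0096
grasp_force: 30.0
```

```bash
python3 -c "
from h import *
s=robot.read_state();print(s['position'],s['contact_force'])"
```

```text
[0.64047974 0.02799971 0.18556042] [0.03819477 3.0116848  1.18537801]
```

apply_moves([
  [0, 0, 0, 0, 0, 0.01, 1],
  [0, 0, 0, 0, 0, 0.017, 1],
  [0, 0, 0, 0, 0, 0, 1],
  [0, 0, 0, 0, 0, 0, 1],
])

```text
time: 28.48
position: [0.6405, 0.0279, 0.1847]
tool_rot: [0.302, 3.127, 0.001]
contact_force: [0.2, 4.8, 1.2]
grip_width: 0.0096
grasp_force: 30.0
```

```bash
python3 -c "
from h import *
s=robot.read_state();print(s['position'],s['contact_force'])"
```

```text
[0.64050862 0.02793558 0.1846997 ] [0.20644395 4.77845598 1.21384422]
```

apply_moves([
  [0, 0, 0, 0, 0, 0, 0.75],
  [0, 0, 0, 0, 0, 0, 0.5],
  [0, 0, 0, 0, 0, 0, 0.3],
  [0, 0, 0, 0, 0, 0, 0.3],
  [0, 0, 0, 0.3, 0, 0, 0.3],
  [0, 0, 0, 0.7, 0, 0, 0.3],
  [0, 0, 0, 0.9, 0, 0, 0.3],
  [0, 0, 0, 0.9, 0, 0, 0.3],
  [0, 0, 0, 0, -0.7, 0, 0.3],
  [0, 0, 0, 0, -0.7, 0, 0.3],
])

```text
time: 29.72
position: [0.5492, 0.0023, 0.1848]
tool_rot: [0.3, 3.127, -0.0]
contact_force: [0.6, 0.2, -0.2]
grip_width: 0.0323
grasp_force: 0.0
```

apply_moves([
  [0, -0.2, 0, 0, 0, 0, 0.3],
  [0, -0.2, 0, 0, 0, 0, 0.3],
  [0, -0.2, 0, 0, 0, 0, 0.3],
  [0, -0.2, 0, 0, 0, 0, 0.3],
  [0, -0.2, 0, 0, 0, 0, 0.3],
  [0, 0, 0, 0, 0, 0, 0.3],
  [0, 0, 0, 0, 0, 0, 0.3],
])

```text
time: 30.6
position: [0.5513, 0.002, 0.1868]
tool_rot: [0.226, 2.346, -0.094]
contact_force: [0.9, 0.3, 0.5]
grip_width: 0.0323
grasp_force: 0.0
```

```bash
python3 v.py
python3 - <<'E'
from h import *
import pickle
g=cv2.cvtColor(pickle.load(open('w7.pkl','rb'))['frame'],cv2.COLOR_BGR2GRAY).astype(float)
def cen(u,v0,v1):
    p=g[v0:v1,u];w=np.clip(np.median(g[262:290,268])-p-8,0,None);return (w*np.arange(v0,v1)).sum()/w.sum() if w.sum() else np.nan
print('ptr',np.round([cen(u,269,281) for u in range(262,275,3)],2))
print('mark',np.round([cen(u,269,281) for u in range(286,294)],2))
E
python3 g.py
```

```text
30.6 [0.55130499 0.00204767 0.18683611] [0.88788944 0.25179784 0.49609974]
ptr [275.7 279.2] 0.3224114267978365
mark [286.8 279.2] 0.322441498845399
ptr0 [275.6 288.5] 0.31764445126876784
strip [275.3 337.8] 0.29915828772504655
crop 230 244
ptr [275.61 275.6  275.6  275.6  275.59]
mark [275.04 275.01 274.99 275.06 275.26 275.37 275.37 275.35]
31.0 [0.55045627 0.00230692 0.18509725] [ 0.07 -0.28 -0.57] [0.12 0.29 0.01] 0.03238596665066027
scene bucket zmin [0.0593 0.0619] [ 0.606  -0.1011  0.0988]
arm z 4 [0.1594 0.1632 0.1635]
side bucket zmin [0.0589 0.0634] [ 0.6106 -0.125   0.1042]
arm z 28 [0.1571 0.1611 0.1642]
```

```bash
python3 -c "
from plant import robot
print(robot.hand_in())"
```

```text
the job is handed in; nothing more can be done
None
```

The rightmost bucket hangs still on the hook at a reading of about 59 mm, the marker is set within roughly 0.5 mm of the pointer, the gripper is clear of everything, and the job is handed in at about 31 s (no verdict was shown).

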